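# Select the plus filter on the bench photometer and start it

## Task

On the bench photometer, push the upright tab of the filter wheel round with the outside of the fingers until the tab points squarely at the plus-shaped mark, then press the black start button all the way down and leave everything alone. Only push: do not pinch the tab, do not lift the wheel, do not press the button before the tab is at the plus mark, and do not disturb the things standing around or the dish on the instrument.

Things in the scene. Friction and masses are not known exactly. Their poses are not given: they have to be found in the camera images.
- instrument: white, fixed, low photometer case, 260 x 280 mm, flat deck at 45 mm above the bench; its local x axis points to the back, y to the left, z up. The origin is on the bench under the case, 10 mm behind the wheel's axis. The case runs from x = -120 to +140 mm and y = -140 to +140 mm. At its back stands a raised head (x = 70 to 136 mm, y = -65 to +65 mm, top at 80 mm) with a petri dish on it.
- wheel_axis (a point): point on the vertical axis of the filter wheel, at the height of the wheel's top face (58 mm above the bench). The wheel is an aluminium disc of radius 72 mm and 12 mm thickness on the deck, with five round dark filters.
- selector (a joint): angle of the filter wheel in rad, about the vertical; 0 when the tab points to the front (-x) of the instrument, growing counter-clockwise seen from above; turns from -1.85 to +1.85 and starts between -0.43 and +0.43. The four marks lie at about -1.48, -0.70, +0.70 and +1.48 (which is which changes). The wheel turns stiffly (about 2 to 3 N at the tab) and stays where it is left; there are no clicks.
- tab_centre (a point): middle of the upright black tab on the wheel, 59 mm from the axis and 76 mm above the bench. The tab is a flat fin, 26 mm long radially (46 to 72 mm from the axis), 10 mm thick along the direction of turning; it rises from the wheel's top face to 95 mm above the bench.
- tab_aim (a point): the point that the tab points at: on the wheel's radius through the tab, 96 mm from the axis, as far out as the marks' centres, at deck height
- tab_left: half of the tab's thickness, with the face on the clockwise side seen from above (pushed when the joint angle is to grow). Turns with the wheel. Origin at the tab's foot, 59 mm from the axis. Touching both halves at once with force counts as pinching.
- tab_right: the other half of the tab, with the face on the counter-clockwise side; same origin
- wheel_seat (a joint): height of the whole wheel above its seat in m: 0 as seated; the loose-fitting wheel could be lifted off by up to 30 mm, and must not be
- mark_plus: the mark to select: plus sign of two black bars, 30 x 9 mm each, 3 mm high, fixed on the deck 96 mm from the wheel's axis, beyond the rim at the front half of the wheel; origin at its centre, on the deck
- mark_disc: another position's mark: black solid disc, diameter 24 mm, 3 mm high, also 96 mm from the axis
- mark_bar: another position's mark: single black bar 30 x 9 mm, 3 mm high, also 96 mm from the axis
- mark_triangle: another position's mark: black outline of a triangle, about 27 mm wide, 3 mm high, also 96 mm from the axis
- start_button_top (a point): centre of the top face of the round black start button, diameter 26 mm, in a grey collar on the deck at the right of the wheel, towards the back (45 mm behind the instrument's origin and 112 mm to its right)
- start_button (a joint): travel of the start button in m: 0 up, 0.006 fully down (about 4 N); springs back; it must go down at least 4.5 mm
- petri_dish: bystander: petri dish, 60 mm across, 14 mm high, loose on top of the instrument's head; origin under its centre
- timer: bystander: grey lab timer, 70 x 64 x 19 mm, on the bench at the left; origin under its centre
- green_rack: bystander: green PCR rack, 121 x 83 x 17 mm, on the bench at the left; origin under its centre
- red_marker: bystander: marker pen with a red cap, 134 mm long, 12 mm high, on the bench at the right; origin under its centre
- well_plate: bystander: foil-sealed well plate, 86 x 127 x 18 mm, on the bench at the right; origin under its centre
- brown_bottle: bystander: brown bottle with a blue cap, 56 mm across, 106 mm high, on the bench at the right; origin under its centre
- tweezers: bystander: steel forceps, 128 mm long, 9 mm high, on the bench at the left; origin under its centre

How it is judged:
By the outcome, as a careful person would: the job done as asked, in the order asked, and still so for the second after the job is handed in, with the robot touching nothing.
It also fails if it takes over 51 s, if anything falls off the work surface, if the arm or the gripper's body presses on something with over 40 N, if the wrist force passes 120 N, or if a joint passes its speed limit or range.

## Robot

A 6-joint arm with a two-finger parallel gripper is mounted at the origin on a cart in front of the work surface, level with it; the furniture and walls round the work are solid. World frame = base frame: x ahead of the robot, y to its left, z up, the work surface at z = 0. Lengths are in mm, angles in rad, forces in N, time in s.
With the tool pointing down it reaches from about 350 to 975 mm from the base axis. Payload 7.1 kg.
Tool frame: the origin (TCP) lies at the very end of the fingers, on their centre line; the grasp point (between the pads) lies ctrl.hold_point_z behind it (ctrl.hold_point_z is the distance from the TCP to the grasp point, in mm); z points along the fingers, y is the line along which they close (so a half turn about z gives the same grasp; the last joint's range is limited). The gripper opens to 88 mm and grips with 3 to 60 N. Pads are 20 mm wide; open, the fingers measure 115 mm over their backs; the gripper's body (75 mm by 178 mm) begins 61 mm behind the grasp point.
Start: joints at [1.175, 0.423, 1.63, -0, 1.089, -0.019], TCP at [229.934, 581.15, 222.675] pointing down, gripper open.
Joint ranges: [-3, 3], [-0.9, 2.11], [0.09, 2.58], [-1.31, 4.45], [0.11, 2.69], [-2.54, 2.54]. Speed limits (rad/s): [2.39, 2.39, 3.01, 3.14, 3.14, 3.14].

## Interface

Orientations are given as a rotation vector (axis times angle).
In Python, from workcell import ctrl gives the robot as it stands. The module is installed in compiled form; this text tells all that it offers.
- The arm moves only by the shell command python3 -m creep 'ROWS'. ROWS is JSON, a list of rows, each an object with "translation": the shift along the tool's x, y, z in mm, a list of three; "angular": the turn, a rotation vector about the tool's x, y, z in rad, a list of three; "jaw": the opening, from 0 (shut) to 1 (fully open). A call has exactly 8 rows; each row is the pose to reach, as a shift and turn from the pose commanded when the call began, along the tool's axes at that moment; what a row does not reach only later rows make up. A row lasts 1/8 s, in which the tool goes at most 62.5 mm and 10.7 degrees, less where a joint would pass 70% of its speed; a pose out of reach is approached as far as the arm can. A call with a gripper value outside its range is refused whole. The fingers move at their own pace and stop on an object; the grip force is fixed at half the most. Time passes only in rows, so rows that repeat a pose let the fingers close, or fill a call up. It gives the time, the measured TCP pose, the force, the opening and the grip force at its end, in the units of the state.
- ctrl.get_obs(): the state, without advancing time (a new reading comes with each control period).
- ctrl.get_image(name): name is "side" or "top" or "wrist"; returns the picture (480x640x3 uint8, red, green, blue); there is no depth.
- ctrl.camera_info(name): a dict with "camera_matrix" (3x3 intrinsics, pixels), "distortion" ([k1, k2, p1, p2, k3] as OpenCV has them; the pictures are not rectified), "world_from_camera" (4x4, takes a point from camera to world coordinates). Camera axes: x right, y up, looking along -z (the intrinsics and any distortion apply to the point x, -y, -z); pixel columns grow to the right and rows downward; lengths in mm; the calibration is good to about 2 mm. A picture is of the moment at which its call begins: read the wrist's pose just before it. camera_info takes no time and is no camera call; for the wrist camera it gives the pose at the moment of the call.
- ctrl.close_job(): hands the job in; it is judged then, once.
Trained networks look in the newest picture that a camera, given by its name, has taken for a name from the list of things; names that differ only in an ending like _2 or _b are one class to them, and where a whole thing is asked for, a point or a joint stands for the part that bears it (a point fixed in the world has none). Each returns a list of dicts, best first, with "score" (0 to 1); they miss things now and then, are a little off and sometimes report something else, mostly with a low value. They report only what shows in the picture. A call takes as long as a camera call.
- ctrl.look_for(camera, label): "rect" ([left, top, right, bottom] in pixels, round what is visible of it).
The state is a dict: "t": time; "qpos": joint angles; "qvel": joint speeds; "joint_torque": joint torques, N m; "ee_pos": TCP position; "orientation": TCP orientation; "ft_force": force on the tool from outside, world axes, zero at the start; "moment": the same for the moment, N m; "width": finger opening in mm; "grasp_force": force on a finger pad.
Only numpy, scipy, OpenCV 4.12 (cv2) and the standard library are available. Lean on these libraries where they do the work, as an engineer would, in place of code of your own. Each camera call takes 0.05 s, during which the arm holds its last target. There are 200 camera calls.

## Working session

There is one attempt and no reset: what is moved stays moved. The work goes in short steps, Python scripts to look and compute and a shell command to move; the robot and the scene stay as the last step left them, time stands still between calls to the robot, and variables do not carry over. Pictures are saved under pics/ and viewed, at most 11 in all, crops included, and the job is handed in when it is done.

```bash
mkdir -p pics; cat > h.py <<'E'
import numpy as np,cv2
from workcell import ctrl
def ray(cam,uv,info=None):
    i=info or ctrl.camera_info(cam);K=np.array(i["camera_matrix"],float);d=np.array(i["distortion"],float);T=np.array(i["world_from_camera"],float)
    p=cv2.undistortPoints(np.array([[uv]],float),K,d)[0,0]
    return T[:3,3],T[:3,:3]@np.array([p[0],-p[1],-1])
def at_z(cam,uv,z,info=None):
    o,d=ray(cam,uv,info);return o+d*(z-o[2])/d[2]
def mid(r):return [(r[0]+r[2])/2,(r[1]+r[3])/2]
def save(cam,name):
    im=ctrl.get_image(cam);cv2.imwrite(f"pics/{name}.png",im[:,:,::-1]);return im
E
python3 - <<'E'
from h import *
o=ctrl.get_obs();print(o["t"],o["ee_pos"],o["orientation"],ctrl.hold_point_z)
for c in("top","side"):
    save(c,c+"1")
    for l,z in(("mark_plus",48),("mark_disc",48),("mark_bar",48),("mark_triangle",48),("tab_centre",76),("start_button_top",55),("wheel_axis",58),("instrument",45),("petri_dish",90)):
        for r in ctrl.look_for(c,l)[:2]:
            print(c,l,np.round(r["rect"]),round(r["score"],2),at_z(c,mid(r["rect"]),z).round())
E
```

```text
0.0 [229.709963   580.64675138 221.87747852] [-5.88253718e-01 -3.08570102e+00  2.41421147e-03] 18.700000000000003
top mark_plus [366. 252. 371. 261.] 0.59 [ 534. -163.   48.]
top mark_disc [355. 282. 365. 292.] 0.49 [ 458. -142.   48.]
top mark_disc [303. 231. 360. 289.] 0.45 [524. -70.  48.]
top mark_bar [287. 268. 292. 280.] 0.51 [488.  32.  48.]
top mark_bar [260. 196. 395. 318.] 0.36 [532. -60.  48.]
top mark_triangle [424. 288. 458. 332.] 0.58 [ 405. -342.   48.]
top mark_triangle [314. 294. 319. 299.] 0.56 [432. -35.  48.]
top tab_centre [301. 234. 360. 290.] 0.79 [515. -65.  76.]
top start_button_top [365. 227. 376. 238.] 0.54 [ 594. -168.   55.]
top start_button_top [126. 226. 170. 260.] 0.35 [557. 384.  55.]
top wheel_axis [261. 196. 395. 315.] 0.9 [534. -62.  58.]
top instrument [263. 197. 395. 316.] 0.93 [533. -64.  45.]
top instrument [301. 232. 359. 294.] 0.58 [517. -67.  45.]
top petri_dish [354. 284. 365. 293.] 0.7 [ 451. -136.   90.]
top petri_dish [305. 206. 330. 230.] 0.57 [621. -33.  90.]
side mark_plus [309. 289. 318. 300.] 0.37 [ 532. -160.   48.]
side mark_plus [340. 233. 361. 250.] 0.32 [647.  20.  48.]
side mark_disc [276. 286. 284. 297.] 0.65 [ 457. -143.   48.]
side tab_centre [273. 249. 333. 287.] 0.67 [514. -98.  76.]
side wheel_axis [251. 224. 383. 327.] 0.87 [ 546. -108.   58.]
side instrument [252. 228. 382. 329.] 0.71 [ 547. -105.   45.]
side instrument [292. 167. 323. 188.] 0.27 [561. 345.  45.]
side petri_dish [336. 236. 361. 252.] 0.63 [631. -38.  90.]
```

View pics/top1.png

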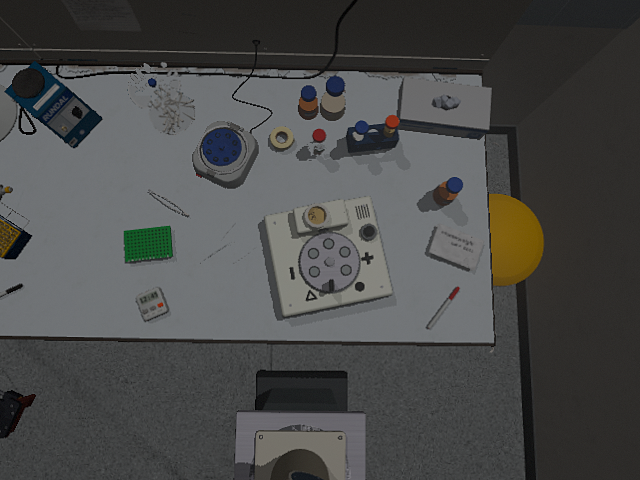

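View pics/side1.png

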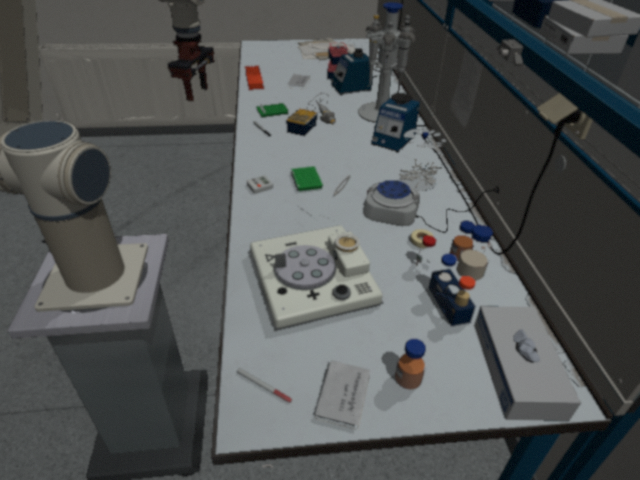

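The top view shows the plus at (367,258) on the right of the wheel, the disc at (360,287), the triangle at (311,295) and the bar at (292,272). The tab is at about (330,286), pointing to the front, and the button is at (368,232). The plus is therefore the +1.48 mark, so I push the tab counter-clockwise from its left face. The side view agrees with this.

```bash
cat >> h.py <<'E'
from scipy.spatial.transform import Rotation as Ro
from scipy.optimize import least_squares
def Rdown(a): # tool z down, tool y axis along world angle a (deg)
    a=np.radians(a);y=np.array([np.cos(a),np.sin(a),0]);z=np.array([0,0,-1.]);return np.c_[np.cross(y,z),y,z]
def rows(P0,R0,P,a):
    R=Rdown(a);return (R0.T@(np.array(P)-P0)).round(1).tolist(),Ro.from_matrix(R0.T@R).as_rotvec().round(3).tolist()
def pose():
    o=ctrl.get_obs();return np.array(o["ee_pos"]),Ro.from_rotvec(o["orientation"]).as_matrix()
def fit(M,S): # marks {angle:xy}; S inst yaw
    f=lambda p:np.concatenate([np.array([p[0]-96*np.cos(p[2]+s),p[1]-96*np.sin(p[2]+s)])-m for s,m in zip(S,M)])
    return least_squares(f,[525,-70,0])
E
python3 - <<'E'
from h import *
px=[(367.5,258),(360,287),(311,295),(292,272.5)]
M=[at_z("top",p,48)[:2] for p in px]
r=fit(M,[1.48,.7,-.7,-1.48]);print(r.x,r.fun.round(1))
P,R=pose();print(R.round(3));T=np.array(ctrl.camera_info("wrist")["world_from_camera"])
print("cam in tool",(R.T@(T[:3,3]-P)).round(1),(R.T@T[:3,:3]).round(2))
print("tab",at_z("top",(330,286),85))
ya=np.degrees(np.arctan2(R[1,1],R[0,1]));print("y ang",ya)
for a in(-90,-80,ya,90,ya-76):print(a,rows(P,R,[450,-60,240],a))
E
```

```text
[ 5.19176930e+02 -6.56970980e+01  2.01866083e-01] [-0.5 -0.8  1.7  0.4 -1.6  1.1  0.5 -0.7]
[[-0.93   0.368  0.   ]
 [ 0.368  0.93   0.   ]
 [-0.     0.    -1.   ]]
cam in tool [  78.1   -0.  -161.7] [[ 0.    0.96  0.29]
 [ 1.   -0.   -0.  ]
 [-0.    0.29 -0.96]]
tab [456.82558101 -65.23128371  85.        ]
y ang 68.40900610948755
-90 ([-440.5, -515.2, -17.3], [0.0, -0.0, 2.765])
-80 ([-440.5, -515.2, -17.3], [0.0, -0.0, 2.59])
68.40900610948755 ([-440.5, -515.2, -17.3], [0.0, 0.0, -0.0])
90 ([-440.5, -515.2, -17.3], [0.0, 0.0, -0.377])
-7.5909938905124505 ([-440.5, -515.2, -17.3], [0.0, 0.0, 1.326])
```

```bash
python3 -m creep '[{"translation":[-428,-455,12],"angular":[0,0,2.765],"jaw":0},{"translation":[-428,-455,12],"angular":[0,0,2.765],"jaw":0},{"translation":[-428,-455,12],"angular":[0,0,2.765],"jaw":0},{"translation":[-428,-455,12],"angular":[0,0,2.765],"jaw":0},{"translation":[-428,-455,12],"angular":[0,0,2.765],"jaw":0},{"translation":[-428,-455,12],"angular":[0,0,2.765],"jaw":0},{"translation":[-428,-455,12],"angular":[0,0,2.765],"jaw":0},{"translation":[-428,-455,12],"angular":[0,0,2.765],"jaw":0}]'
python3 - <<'E'
from h import *
P,R=pose();print(P,rows(P,R,[460,0,210],-90))
E
```

```text
t: 2.0
ee_pos: [415.1, 114.7, 213.5]
orientation: [2.539, 1.849, 0.002]
ft_force: [0.9, 0.9, 0.5]
width: 10.9
grasp_force: 0.0
[415.12911338 114.7242314  213.46775303] ([-95.4, 77.9, 3.5], [0.0, -0.001, 1.259])
```

```bash
python3 -m creep '[{"translation":[-95,78,3],"angular":[0,0,1.26],"jaw":0},{"translation":[-95,78,3],"angular":[0,0,1.26],"jaw":0},{"translation":[-95,78,3],"angular":[0,0,1.26],"jaw":0},{"translation":[-95,78,3],"angular":[0,0,1.26],"jaw":0},{"translation":[-95,78,3],"angular":[0,0,1.26],"jaw":0},{"translation":[-95,78,3],"angular":[0,0,1.26],"jaw":0},{"translation":[-95,78,3],"angular":[0,0,1.26],"jaw":0},{"translation":[-95,78,3],"angular":[0,0,1.26],"jaw":0}]'
python3 - <<'E'
from h import *
P,R=pose();print(P,R.round(3));save("wrist","w1")
for l,z in(("mark_plus",48),("mark_disc",48),("mark_bar",48),("mark_triangle",48),("tab_centre",76),("start_button_top",58),("wheel_axis",58)):
    for r in ctrl.look_for("wrist",l)[:2]:
        print(l,np.round(r["rect"]),round(r["score"],2),at_z("wrist",mid(r["rect"]),z).round(1))
E
```

```text
t: 3.0
ee_pos: [460.3, 2.5, 210.2]
orientation: [3.142, 0.009, 0.0]
ft_force: [0.7, -0.1, 0.4]
width: 0.2
grasp_force: 0.0
[460.25649535   2.45123817 210.17379422] [[ 1.     0.006  0.   ]
 [ 0.006 -1.    -0.   ]
 [ 0.     0.    -1.   ]]
mark_plus [487. 131. 521. 164.] 0.61 [ 531.1 -156.5   48. ]
mark_disc [464. 215. 485. 236.] 0.69 [ 460.5 -138.5   48. ]
mark_disc [328.   0. 416.  54.] 0.52 [623.8 -37.   48. ]
mark_bar [312.  69. 488. 254.] 0.68 [517.5 -65.7  48. ]
mark_bar [286. 175. 304. 206.] 0.59 [491.5  26.3  48. ]
mark_triangle [333. 237. 363. 263.] 0.82 [436.4 -22.4  48. ]
tab_centre [314.  69. 484. 254.] 0.67 [519.3 -59.1  76. ]
start_button_top [510.  48. 542.  82.] 0.78 [ 596.4 -162.1   58. ]
wheel_axis [203.   0. 553. 295.] 0.83 [529.  -44.5  58. ]
```

View pics/w1.png

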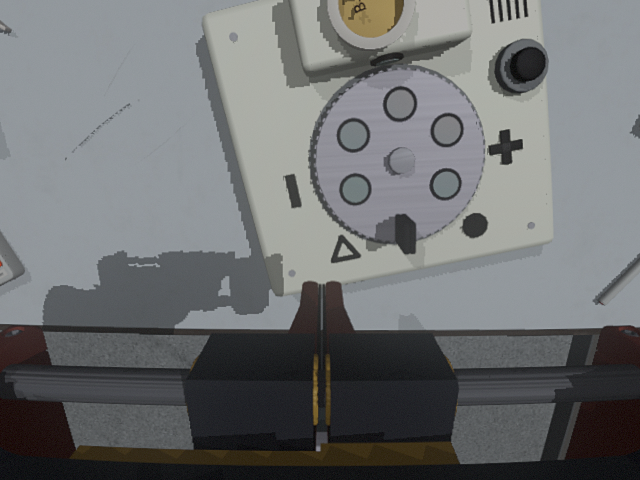

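The plus is at (505,147), the disc at (475,225), the triangle at (344,249) and the bar at (293,191). The tab is at about (405,233), pointing to the front, and the button top is at (527,63). The closed fingertips are about 18 mm wide.

```bash
cat >> h.py <<'E'
def sel(p,c): return np.arctan2(p[1]-c[1],p[0]-c[0])%(2*np.pi)-np.pi-c[2]
E
python3 - <<'E'
from h import *
px=[(504.5,147),(475,225),(344,250),(293,191)]
M=[at_z("wrist",p,48)[:2] for p in px]
r=fit(M,[1.48,.7,-.7,-1.48]);c=r.x;print(c,r.fun.round(1))
print("hub",at_z("wrist",(402,158),64),"btn",at_z("wrist",(527,63),58))
i=np.array([np.cos(c[2]),np.sin(c[2])]);j=np.array([-i[1],i[0]]);print("btn model",c[:2]+i*55-j*112)
print("plus sel",sel(M[0],c))
for q,z in(((396,216),95),((413,216),95),((405,216),95),((416,251),95),((397,254),95),((406,252),95),((397,242),58)):
    p=at_z("wrist",q,z);print(q,p.round(1),np.hypot(*(p[:2]-c[:2])).round(1),sel(p,c).round(3))
im=cv2.imread("pics/w1.png")[50:270,300:560];cv2.imwrite("pics/w1c.png",cv2.resize(im,None,fx=3,fy=2.7))
E
```

```text
[ 5.19838442e+02 -6.31184296e+01  2.13334862e-01] [ 0.5 -1.3  0.3 -0.1 -1.1  0.6  0.3  0.8]
hub [521.13853939 -63.9165589   64.        ] btn [ 598.02830066 -162.57506929   58.        ]
btn model [ 597.30428535 -160.93480408]
plus sel 1.4767299050285019
(396, 216) [478.9 -55.4  95. ] 41.7 -0.4
(413, 216) [479.  -68.6  95. ] 41.2 -0.079
(405, 216) [478.9 -62.4  95. ] 40.9 -0.231
(416, 251) [450.5 -73.2  95. ] 70.1 -0.068
(397, 254) [447.9 -58.2  95. ] 72.1 -0.282
(406, 252) [449.6 -65.3  95. ] 70.2 -0.183
(397, 242) [447.1 -65.6  58. ] 72.8 -0.18
```

```bash
python3 -c "
import cv2
im=cv2.imread('pics/w1.png')[195:275,360:460];cv2.imwrite('pics/w1d.png',cv2.resize(im,None,fx=6,fy=6,interpolation=2))"
```

```text
(no output)
```

View pics/w1d.png

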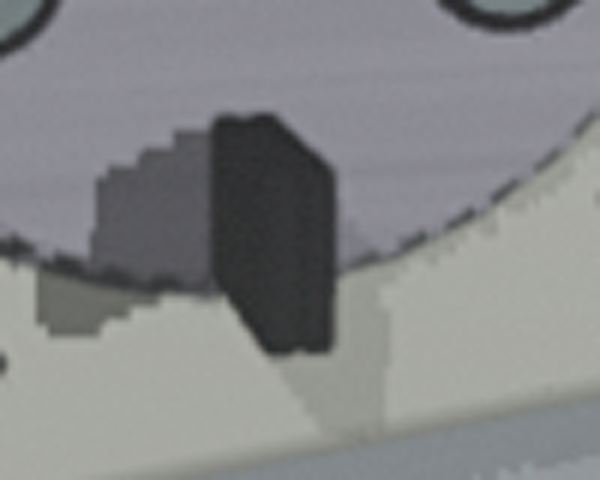

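The enlarged tab shows the top face's outer corners at about (404.7,253.7) and (415.8,253.3), and its inner right corner at (415.8,223.7).

```bash
python3 - <<'E'
from h import *
c=[519.8,-63.1,.2133]
for q,z in(((404.7,253.7),95),((415.8,253.3),95),((410.2,253.5),95),((415.8,223.7),95),((410,224),95),((396,240),58)):
    p=at_z("wrist",q,z);print(q,p.round(1),np.hypot(*(p[:2]-c[:2])).round(1),sel(p,c).round(3))
P,R=pose()
s0=-.16
for b in(-.45,-.6):   # finger centre trailing angle at r=62
    th=np.pi+c[2]+s0+b;t=[c[0]+62*np.cos(th),c[1]+62*np.sin(th)]
    print(b,np.round(t,1),np.degrees(s0+c[2])-90,rows(P,R,t+[120],np.degrees(s0+c[2])-90))
E
```

```text
(404.7, 253.7) [448.2 -64.3  95. ] 71.6 -0.196
(415.8, 253.3) [448.6 -73.2  95. ] 71.9 -0.072
(410.2, 253.5) [448.4 -68.7  95. ] 71.6 -0.135
(415.8, 223.7) [472.9 -71.3  95. ] 47.6 -0.04
(410, 224) [472.6 -66.8  95. ] 47.3 -0.136
(396, 240) [448.9 -64.5  58. ] 70.9 -0.193
-0.45 [462.6 -39.1] -86.94613495195271 ([2.2, 41.6, 90.1], [-0.0, 0.0, -0.048])
-0.6 [466.8 -30.9] -86.94613495195271 ([6.5, 33.4, 90.1], [-0.0, 0.0, -0.048])
```

```bash
cat >> h.py <<'E'
C=[519.8,-63.1,.2133]
def tgt(s,d,z,rad=60):
    th=np.pi+C[2]+s;u=np.array([np.cos(th),np.sin(th)]);t=np.array([-u[1],u[0]])
    p=np.array(C[:2])+rad*u-d*t;return [p[0],p[1],z],np.degrees(C[2]+s)-90
E
python3 - <<'E'
from h import *
P,R=pose()
for z in(120,66):print(rows(P,R,*tgt(-.136,35,z)))
P0,a=tgt(-.136,35,66);R0=Rdown(a);P0=np.array(P0)
print(rows(P0,R0,*tgt(-.136,19,66)))
for k in range(1,8):print(rows(P0,R0,*tgt(-.136+.115*k,18.5,66)))
E
```

```text
([-3.1, 35.3, 90.1], [-0.0, 0.0, -0.072])
([-3.1, 35.3, 144.1], [-0.0, 0.0, -0.072])
([0.0, 16.0, 0.0], [0.0, 0.0, 0.0])
([-1.7, 23.5, 0.0], [0.0, 0.0, -0.115])
([-2.6, 30.7, 0.0], [0.0, 0.0, -0.23])
([-2.7, 37.9, 0.0], [0.0, 0.0, -0.345])
([-2.0, 45.1, 0.0], [0.0, 0.0, -0.46])
([-0.4, 52.1, 0.0], [0.0, 0.0, -0.575])
([1.9, 58.9, 0.0], [0.0, 0.0, -0.69])
([5.1, 65.4, 0.0], [0.0, 0.0, -0.805])
```

```bash
python3 -m creep '[{"translation":[-3,35,45],"angular":[0,0,-0.07],"jaw":0},{"translation":[-3,35,90],"angular":[0,0,-0.07],"jaw":0},{"translation":[-3,35,110],"angular":[0,0,-0.07],"jaw":0},{"translation":[-3,35,125],"angular":[0,0,-0.07],"jaw":0},{"translation":[-3,35,135],"angular":[0,0,-0.07],"jaw":0},{"translation":[-3,35,144],"angular":[0,0,-0.07],"jaw":0},{"translation":[-3,35,144],"angular":[0,0,-0.07],"jaw":0},{"translation":[-3,35,144],"angular":[0,0,-0.07],"jaw":0}]'
python3 - <<'E'
from h import *
print(pose()[0],tgt(-.136,35,66));save("wrist","w2")
E
```

```text
t: 4.4
ee_pos: [457.8, -32.5, 66.5]
orientation: [3.139, 0.118, 0.001]
ft_force: [0.1, 0.3, -0.3]
width: 0.6
grasp_force: 0.0
[457.75109289 -32.532227    66.49168141] ([np.float64(457.27636301053536), np.float64(-32.83789799750104), 66], np.float64(-85.57103624363874))
```

View pics/w2.png

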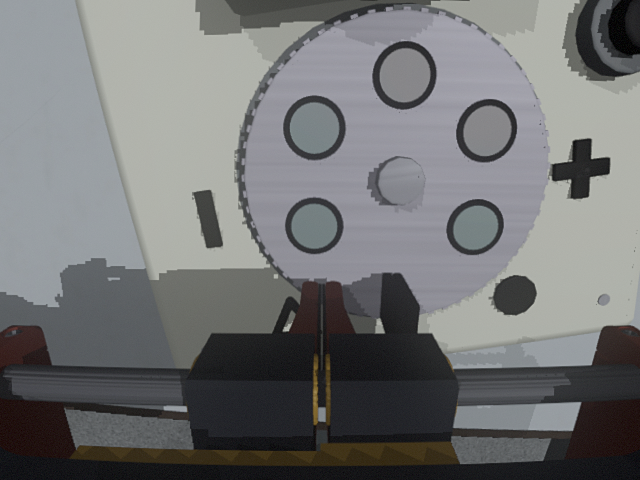

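The fingertips are at (325,285), just left of the tab at (400,300), and the way is clear. Pushing now.

```bash
python3 -m creep '[{"translation":[0,16,0],"angular":[0,0,0],"jaw":0},{"translation":[-1.7,23.5,0],"angular":[0,0,-0.115],"jaw":0},{"translation":[-2.6,30.7,0],"angular":[0,0,-0.23],"jaw":0},{"translation":[-2.7,37.9,0],"angular":[0,0,-0.345],"jaw":0},{"translation":[-2,45.1,0],"angular":[0,0,-0.46],"jaw":0},{"translation":[-0.4,52.1,0],"angular":[0,0,-0.575],"jaw":0},{"translation":[1.9,58.9,0],"angular":[0,0,-0.69],"jaw":0},{"translation":[5.1,65.4,0],"angular":[0,0,-0.805],"jaw":0}]'
python3 - <<'E'
from h import *
P,R=pose();print(P,tgt(.669,18.5,66));save("wrist","w3")
P0,a=tgt(.669,18.5,66);R0=Rdown(a);P0=np.array(P0)
for k in range(1,9):print(rows(P0,R0,*tgt(.669+.098*k,18.5,66)))
E
```

```text
t: 5.45
ee_pos: [467.3, -98.3, 66.3]
orientation: [-2.84, -1.342, -0.0]
ft_force: [-0.4, 2.1, 0.8]
width: 0.5
grasp_force: 1.1
[467.25900952 -98.27970532  66.32143806] ([np.float64(467.3916520326891), np.float64(-97.67766711820309), 66], np.float64(-39.447933735607464))
([-1.5, 6.0, 0.0], [0.0, 0.0, -0.098])
([-2.5, 12.0, 0.0], [0.0, 0.0, -0.196])
([-2.8, 18.2, 0.0], [0.0, 0.0, -0.294])
([-2.5, 24.3, 0.0], [0.0, 0.0, -0.392])
([-1.6, 30.4, 0.0], [0.0, 0.0, -0.49])
([-0.2, 36.4, 0.0], [0.0, 0.0, -0.588])
([1.9, 42.2, 0.0], [0.0, 0.0, -0.686])
([4.5, 47.8, 0.0], [0.0, 0.0, -0.784])
```

View pics/w3.png

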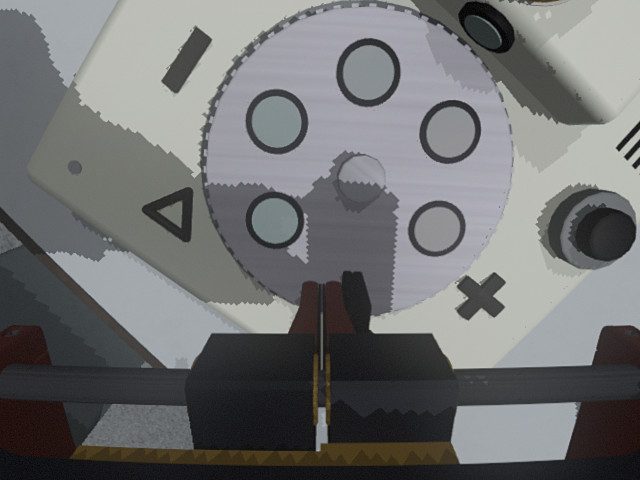

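The tab sits against the right finger at (355,300), and the plus at (481,296) is still ahead. I'll read the wheel angle from the five filters.

```bash
cat >> h.py <<'E'
def wheel(px,z=58): # five filter centres in order ccw seen from above starting opposite the tab (left one next)
    Q=np.array([at_z("wrist",p,z)[:2] for p in px]);
    f=lambda p:np.concatenate([[p[0]+p[3]*np.cos(p[2]+k*2*np.pi/5)-q[0],p[1]+p[3]*np.sin(p[2]+k*2*np.pi/5)-q[1]] for k,q in enumerate(Q)])
    a=np.arctan2(*(Q[0]-Q.mean(0))[::-1])
    r=least_squares(f,[*Q.mean(0),a,45]);return r.x,r.x[2]-C[2],abs(r.fun).max()
E
python3 - <<'E'
from h import *
print(wheel([(368.5,72),(276.5,121.5),(275,220),(437,228.5),(450,132)]))
E
```

```text
(array([526.03147787, -57.41568167,   0.83549928,  43.12194212]), np.float64(0.6221992756379171), np.float64(12.42606050644531))
```

```bash
python3 -m creep '[{"translation":[-1.5,6,0],"angular":[0,0,-0.098],"jaw":0},{"translation":[-2.5,12,0],"angular":[0,0,-0.196],"jaw":0},{"translation":[-2.8,18.2,0],"angular":[0,0,-0.294],"jaw":0},{"translation":[-2.5,24.3,0],"angular":[0,0,-0.392],"jaw":0},{"translation":[-1.6,30.4,0],"angular":[0,0,-0.49],"jaw":0},{"translation":[-0.9,33.4,0],"angular":[0,0,-0.539],"jaw":0},{"translation":[-0.2,36.4,0],"angular":[0,0,-0.588],"jaw":0},{"translation":[-0.2,36.4,0],"angular":[0,0,-0.588],"jaw":0}]'
python3 - <<'E'
from h import *
P,R=pose();print(P,tgt(1.257,18.5,66));save("wrist","w4")
E
```

```text
t: 6.5
ee_pos: [495.0, -121.3, 66.2]
orientation: [-2.335, -2.101, 0.0]
ft_force: [-1.3, 0.7, 0.3]
width: 0.5
grasp_force: 0.6
[ 495.02842334 -121.29242104   66.19013175] ([np.float64(495.3737067910782), np.float64(-120.94121540970404), 66], np.float64(-5.758015381915058))
```

View pics/w4.png

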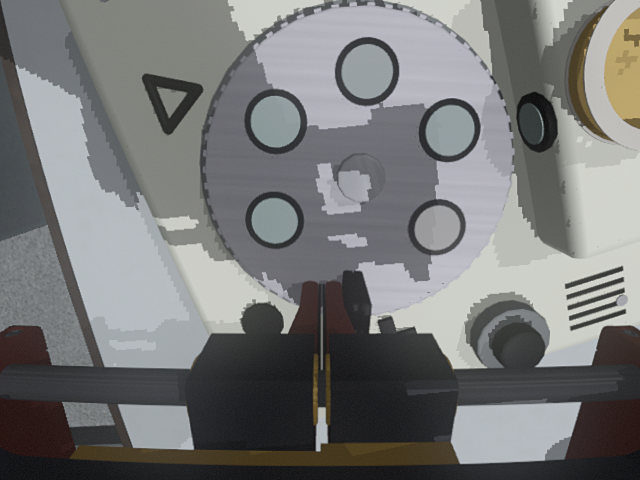

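The tab is still against the finger at (355,300), close to the plus, which is partly hidden at (397,327). The filters are not 72° apart, so I'll fit the spacing as well.

```bash
cat >> h.py <<'E'
def wheel(px,z=58,fixc=True):
    Q=np.array([at_z("wrist",p,z)[:2] for p in px]);K=[0,1,2,-2,-1]
    f=lambda p:np.concatenate([[p[0]+p[3]*np.cos(p[2]+k*p[4])-q[0],p[1]+p[3]*np.sin(p[2]+k*p[4])-q[1]] for k,q in zip(K,Q)])
    a=np.arctan2(*(Q[0]-C[:2])[::-1])
    r=least_squares(f,[*C[:2],a,45,1.08]);return r.x.round(3),(r.x[2]-C[2]).round(4),abs(r.fun).max()
E
python3 - <<'E'
from h import *
print(wheel([(366.5,71),(276,121.5),(274.5,220),(437,227.5),(449.5,130)]))
E
```

```text
(array([519.391, -63.557,   1.422,  45.05 ,   1.047]), np.float64(1.2087), np.float64(0.18170381594700302))
```

```bash
python3 - <<'E'
from h import *
P,R=pose();I=ctrl.camera_info("wrist");T=np.array(I["world_from_camera"]);t=np.eye(4);t[:3,:3]=R;t[:3,3]=P;X=np.linalg.inv(t)@T
def info(p,rv):
    t=np.eye(4);t[:3,:3]=Ro.from_rotvec(rv).as_matrix();t[:3,3]=p;return dict(I,world_from_camera=t@X)
for n,i,px,pl,hz in(("w1",info([460.26,2.45,210.17],[3.142,.009,0]),0,(505,147),0),("w2",info([457.75,-32.53,66.49],[3.139,.118,.001]),[(404.5,75),(314,127.5),(314,225),(475,226.5),(486.5,130)],(581,168.5),0),("w3",info([467.26,-98.28,66.32],[-2.84,-1.342,0]),[(368.5,72),(276.5,121.5),(275,220),(437,228.5),(450,132)],(481,296.5),0)):
    p=at_z("wrist",pl,48,i)[:2]
    c=[519.4,-63.5]
    if px:
        import h;o=h.at_z;h.at_z=lambda a,b,z,_=None:o(a,b,z,i);w=wheel(px);h.at_z=o;print(w);c=w[0][:2]
    print(n,p.round(1),np.hypot(*(p-c)).round(1),"plus sel",sel(p,[*c,C[2]]).round(4))
d=18.5-60*(1.257-1.2087);print(d)
P0,R0=np.array(P),R
for s in(1.257,1.34,1.42,1.45,1.47):print(s,rows(P0,R0,*tgt(s,d,66)))
E
```

```text
w1 [ 530.6 -158.1] 95.3 plus sel 1.4755
(array([ 5.19016e+02, -6.41570e+01,  6.80000e-02,  4.49940e+01,
        1.04600e+00]), np.float64(-0.1451), np.float64(0.12735155765451012))
w2 [ 531.1 -158.2] 94.8 plus sel 1.4852
(array([519.342, -63.952,   0.831,  45.035,   1.048]), np.float64(0.6177), np.float64(0.18530418529758208))
w3 [ 531.3 -158.1] 94.9 plus sel 1.4833
15.602000000000013
1.257 ([0.3, 3.2, 0.2], [-0.0, 0.0, -0.005])
1.34 ([-0.7, 8.3, 0.2], [-0.0, 0.0, -0.088])
1.42 ([-1.4, 13.2, 0.2], [-0.0, 0.0, -0.168])
1.45 ([-1.5, 15.0, 0.2], [-0.0, 0.0, -0.198])
1.47 ([-1.5, 16.3, 0.2], [-0.0, 0.0, -0.218])
```

```bash
python3 -m creep '[{"translation":[0.3,3.2,0],"angular":[0,0,-0.005],"jaw":0},{"translation":[-0.2,5.7,0],"angular":[0,0,-0.047],"jaw":0},{"translation":[-0.7,8.3,0],"angular":[0,0,-0.088],"jaw":0},{"translation":[-1,10.7,0],"angular":[0,0,-0.128],"jaw":0},{"translation":[-1.4,13.2,0],"angular":[0,0,-0.168],"jaw":0},{"translation":[-1.5,15,0],"angular":[0,0,-0.198],"jaw":0},{"translation":[-1.5,16,0],"angular":[0,0,-0.213],"jaw":0},{"translation":[-1.5,16,0],"angular":[0,0,-0.213],"jaw":0}]'
python3 - <<'E'
from h import *
im=save("wrist","w5");g=cv2.cvtColor(im,cv2.COLOR_RGB2GRAY)
print(pose()[0]);cv2.imwrite("pics/w5c.png",cv2.resize(im[:330,180:540,::-1],None,fx=1.8,fy=1.8))
E
```

```text
t: 7.55
ee_pos: [511.1, -124.0, 66.1]
orientation: [2.096, 2.34, -0.0]
ft_force: [-1.8, -1.9, 0.8]
width: 0.4
grasp_force: 1.1
[ 511.12728895 -123.9847423    66.10526801]
```

View pics/w5.png

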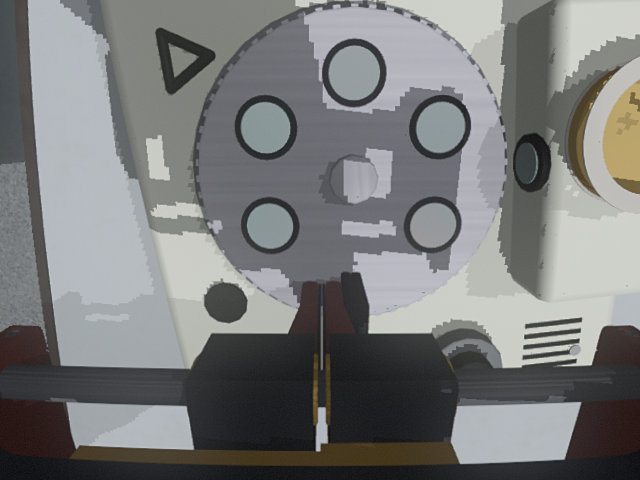

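The filters are at (354,72), (266,127), (270,225), (433,223.5) and (440,127), with the tab at (353,295). The gripper now hides the plus.

```bash
python3 - <<'E'
from h import *
w=wheel([(354.2,72.3),(265.7,127.2),(270,225),(432.7,223.5),(440,126.5)]);print(w)
P,R=pose();th=np.pi+C[2]+w[1];u=np.array([np.cos(th),np.sin(th)]);t=np.array([-u[1],u[0]])
v=P[:2]-C[:2];print("r",v@u,"d",-(v@t),"tool a",np.degrees(np.arctan2(R[1,1],R[0,1])),"want",np.degrees(C[2]+w[1])-90)
for s in(1.46,1.484):
  print(s,rows(P,R,*tgt(s,-(v@t),66,v@u)))
E
```

```text
(array([519.329, -63.353,   1.688,  44.954,   1.046]), np.float64(1.4747), np.float64(0.15100788459864134))
r 59.45289500077098 d 15.732801321523826 tool a 6.280419883903897 want 6.715275818082958
1.46 ([0.2, -0.9, 0.1], [0.0, 0.0, 0.007])
1.484 ([-0.1, 0.6, 0.1], [0.0, 0.0, -0.017])
```

```bash
python3 -m creep '[{"translation":[0,-10,0],"angular":[0,0,0],"jaw":0},{"translation":[0,-22,-2],"angular":[0,0,0],"jaw":0},{"translation":[0,-25,-25],"angular":[0,0,0],"jaw":0},{"translation":[0,-25,-60],"angular":[0,0,0],"jaw":0},{"translation":[-30,-25,-105],"angular":[0,0,0],"jaw":0},{"translation":[-60,-25,-144],"angular":[0,0,0],"jaw":0},{"translation":[-60,-25,-144],"angular":[0,0,0],"jaw":0},{"translation":[-60,-25,-144],"angular":[0,0,0],"jaw":0}]'
python3 - <<'E'
from h import *
print(pose()[0]);save("wrist","w6")
for l,z in(("mark_plus",48),("start_button_top",58)):
    for r in ctrl.look_for("wrist",l)[:2]:print(l,np.round(r["rect"]),round(r["score"],2),at_z("wrist",mid(r["rect"]),z).round(1))
E
```

```text
t: 8.6
ee_pos: [491.5, -185.7, 209.3]
orientation: [-2.096, -2.339, 0.0]
ft_force: [-0.8, -0.3, -0.3]
width: 0.5
grasp_force: 0.0
[ 491.54312061 -185.73235287  209.32044444]
mark_plus [354. 183. 386. 215.] 0.88 [ 531.9 -157.1   48. ]
start_button_top [429. 200. 459. 228.] 0.87 [ 597.3 -161.2   58. ]
start_button_top [320. 405. 322. 429.] 0.42 [ 514.3 -389.9   58. ]
```

View pics/w6.png

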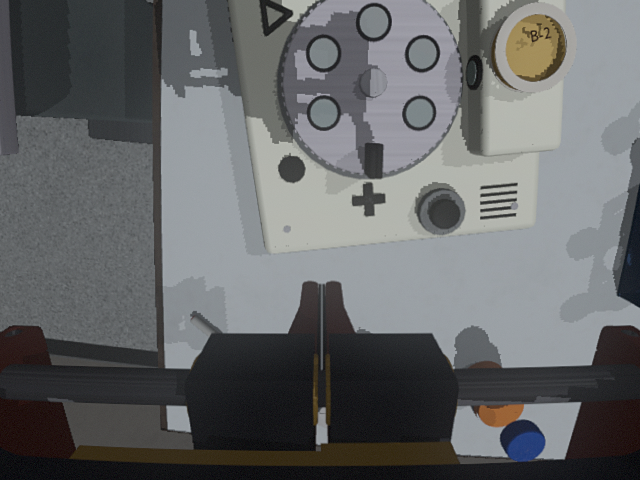

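The tab at (373,160) points at the plus at (369,199). The button is at (444,212). Next I compare the angles and work out the press.

```bash
python3 - <<'E'
from h import *
w=wheel([(373.7,21.5),(323.5,53.3),(322.6,112.5),(419.4,112.3),(422,53.8)]);print(w)
p=at_z("wrist",(368.7,199.3),48);print(p,"plus",sel(p,[*w[0][:2],C[2]]))
P,R=pose();b=[597.3,-161.5]
for z in(110,70,60):print(z,rows(P,R,b+[z],6.3))
E
```

```text
(array([518.949, -63.343,   1.686,  45.061,   1.04 ]), np.float64(1.4723), np.float64(0.4500396663286921))
[ 531.11898877 -157.61366234   48.        ] plus 1.4858824955632903
110 ([11.8, 107.9, 98.3], [-0.003, -0.002, 0.001])
70 ([11.7, 108.1, 138.3], [-0.003, -0.002, 0.001])
60 ([11.7, 108.1, 148.3], [-0.003, -0.002, 0.001])
```

Tab 1.472 against plus about 1.483: within 0.6°, so this is good. Moving over the button.

```bash
python3 -m creep '[{"translation":[6,54,40],"angular":[0,0,0],"jaw":0},{"translation":[12,108,70],"angular":[0,0,0],"jaw":0},{"translation":[12,108,110],"angular":[0,0,0],"jaw":0},{"translation":[12,108,130],"angular":[0,0,0],"jaw":0},{"translation":[12,108,138],"angular":[0,0,0],"jaw":0},{"translation":[12,108,142],"angular":[0,0,0],"jaw":0},{"translation":[12,108,145],"angular":[0,0,0],"jaw":0},{"translation":[12,108,145],"angular":[0,0,0],"jaw":0}]'
python3 - <<'E'
from h import *
save("wrist","w7")
E
```

```text
t: 9.75
ee_pos: [599.2, -162.9, 66.1]
orientation: [2.095, 2.339, 0.001]
ft_force: [-0.5, -1.3, 2.0]
width: 0.3
grasp_force: 0.8
```

View pics/w7.png

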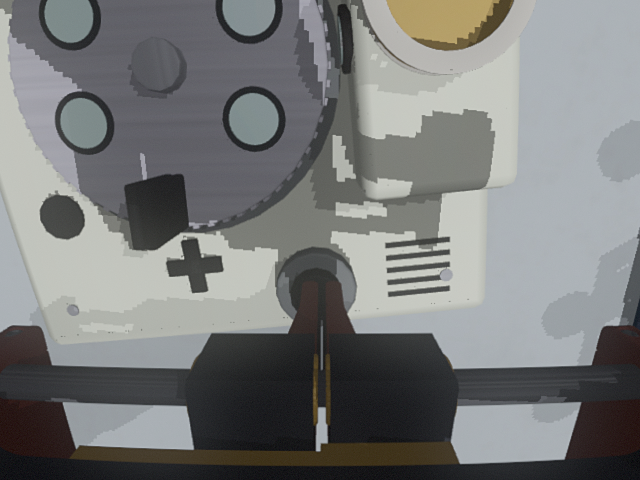

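The fingertips are over the button, about 3–4 mm too far back (collar centre at about (316,285)), and a light contact of 2 N puts the button top near z = 66. I'll lift, shift by that much and press.

```bash
python3 -m creep '[{"translation":[0,0,-6],"angular":[0,0,0],"jaw":0},{"translation":[2,-4,-6],"angular":[0,0,0],"jaw":0},{"translation":[2,-4,-2],"angular":[0,0,0],"jaw":0},{"translation":[2,-4,0],"angular":[0,0,0],"jaw":0},{"translation":[2,-4,2],"angular":[0,0,0],"jaw":0},{"translation":[2,-4,4],"angular":[0,0,0],"jaw":0},{"translation":[2,-4,4],"angular":[0,0,0],"jaw":0},{"translation":[2,-4,4],"angular":[0,0,0],"jaw":0}]'
```

```text
t: 10.8
ee_pos: [594.4, -160.8, 61.3]
orientation: [-2.096, -2.34, 0.0]
ft_force: [-2.9, 1.4, 6.8]
width: 0.5
grasp_force: 3.3
```

```bash
python3 -m creep '[{"translation":[0,0,1],"angular":[0,0,0],"jaw":0},{"translation":[0,0,2],"angular":[0,0,0],"jaw":0},{"translation":[0,0,3],"angular":[0,0,0],"jaw":0},{"translation":[0,0,4],"angular":[0,0,0],"jaw":0},{"translation":[0,0,4],"angular":[0,0,0],"jaw":0},{"translation":[0,0,4],"angular":[0,0,0],"jaw":0},{"translation":[0,0,4],"angular":[0,0,0],"jaw":0},{"translation":[0,0,4],"angular":[0,0,0],"jaw":0}]'
```

```text
t: 11.8
ee_pos: [594.6, -160.9, 60.7]
orientation: [2.096, 2.34, 0.0]
ft_force: [-12.9, 4.3, 35.3]
width: 0.4
grasp_force: 17.9
```

It has bottomed out: from about z = 66 to 60.7, with the force rising sharply. Retreating now.

```bash
python3 -m creep '[{"translation":[0,0,-4],"angular":[0,0,0],"jaw":0},{"translation":[0,0,-15],"angular":[0,0,0],"jaw":0},{"translation":[0,0,-50],"angular":[0,0,0],"jaw":0},{"translation":[-30,-30,-90],"angular":[0,0,0],"jaw":0},{"translation":[-40,-80,-130],"angular":[0,0,0],"jaw":0},{"translation":[-40,-108,-150],"angular":[0,0,0],"jaw":0},{"translation":[-40,-108,-150],"angular":[0,0,0],"jaw":0},{"translation":[-40,-108,-150],"angular":[0,0,0],"jaw":0}]'
python3 - <<'E'
from h import *
save("wrist","w8");print(ctrl.get_obs()["ft_force"])
E
```

```text
t: 12.8
ee_pos: [492.4, -212.6, 206.8]
orientation: [2.096, 2.34, 0.0]
ft_force: [0.8, -0.2, -0.3]
width: 0.7
grasp_force: 0.0
[ 0.05039644 -0.38310662 -0.06329464]
```

View pics/w8.png

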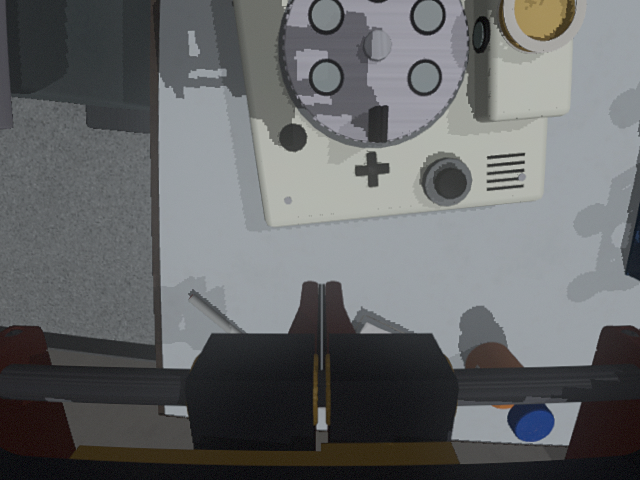

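The tab at (378,125) still points at the plus at (372,170). The button at (449,180) is back up, the dish is in its place, and the arm is clear.

```bash
python3 -c "
from workcell import ctrl
print(ctrl.close_job())"
```

```text
the job is handed in; nothing more can be done
None
```

I pushed the tab round to the plus mark (within about 0.6° by my measurement), then pressed the start button until it bottomed out, moved the arm clear and handed the job in at about 13 s; no verdict came back.

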